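Unlock the wash tank and hold its lid open

ROBOT

A 6-joint arm with a two-finger parallel gripper is mounted at the origin on a cart in front of the work surface, level with it; the furniture and walls round the work are solid. World frame = base frame: x ahead of the robot, y to its left, z up, the work surface at z = 0. Lengths are in mm, angles in rad, forces in N, time in s.
With the tool pointing down it reaches from about 250 to 725 mm from the base axis. Payload 4 kg.
Tool frame: the origin (TCP) lies between the finger pads, 19 mm behind the fingertips; this is the grasp point; z points along the fingers, y is the line along which they close (so a half turn about z gives the same grasp; the last joint's range is limited). The gripper opens to 85 mm and grips with 20 to 120 N. Pads are 22 mm wide; open, the fingers measure 114 mm over their backs; the gripper's body (76 mm by 85 mm) begins 54 mm behind the grasp point. The pads swing forward as they close: fully open they stand 13 mm farther back than shut.
Start: joints at [1.196, 0.241, 0.005, 1.335, 0, 1.571], TCP at [183.041, 465.291, 250.006] pointing down, gripper open.
Joint ranges: [-2.72, 2.72], [-1.05, 1.87], [-1.09, 1.28], [-1.99, 2.15], [-1.42, 1.44], [-3.14, 3.14]. Speed limits (rad/s): [2.79, 2.79, 3.14, 3.14, 3.14, 3.14].

INTERFACE

Orientations are given as a rotation vector (axis times angle).
In Python, from cell import readout, snapshot, order, spotter gives the robot as it stands.
- The arm moves only by the shell command python3 -m pendant 'ROWS' [FORCE]. ROWS is JSON, a list of rows, each an object of numbers: "wx", "wy", "wz": the turn, a rotation vector about the world's x, y, z in degrees; "dx", "dy", "dz": the shift along the world's x, y, z in cm; "fingers": the opening, from 0 (shut) to 1 (fully open). A call has 1 to 8 rows; each row shifts and turns the commanded pose from where the row before left it; what a row does not reach is not made up. A row lasts 1/8 s, in which the tool goes at most 62.5 mm and 10.7 degrees, less where a joint would pass 70% of its speed; a pose out of reach is approached as far as the arm can. A call is refused whole if a number of a shift passes 6.25 or a number of a turn 10.7, either way. A call with a gripper value outside its range is refused whole. The fingers move at their own pace and stop on an object; FORCE is the grip in N (left out, the last holds). Time passes only in rows, so rows that do not move let the fingers close. It gives the time, the measured TCP pose, the force, the opening and the grip force at its end, in the units of the state.
- readout.get_state(): the state, without advancing time (a new reading comes with each control period).
- snapshot(name): name is "scene" or "top"; returns a dict with "image" (384x512x3 uint8, blue, green, red), "mtx" (3x3 intrinsics, pixels), "k1" (the pictures are not rectified: a ray, as slopes to the right and down, at radius r is drawn at 1 + k1 r^2 times it, then the intrinsics apply), "R" (3x3) and "t" (3): a world point X has camera coordinates R X + t. Camera axes: x right, y down, z forward; pixel columns grow to the right and rows downward; lengths in mm; the calibration is good to about 2 mm. A picture is of the moment at which its call begins. There is no depth.
- order.close_job(): hands the job in; it is judged then, once.
Trained networks look in a picture, given as the dict that the camera call returned (one of the last four; its "shot" number tells which), for a name from the list of things; names that differ only in an ending like _2 or _b are one class to them, and where a whole thing is asked for, a point or a joint stands for the part that bears it (a point fixed in the world has none). Each returns a list of dicts, best first, with "p" (0 to 1); they miss things now and then, are a little off and sometimes report something else, mostly with a low value. They report only what shows in the picture. A call takes as long as a camera call.
- spotter.find_in(picture, label): "position" ([row, column] in pixels, amid what is visible of it).
The state is a dict: "time": time; "qpos": joint angles; "joint_velocities": joint speeds; "joint_efforts": joint torques, N m; "eef_pos": TCP position; "tcp_rot": TCP orientation; "ft_force": force on the tool from outside, world axes, zero at the start; "moment": the same for the moment, N m; "gripper_width": opening from 0.0 (shut) to 1.0 (fully open); "finger_force": force on a finger pad.
Only numpy, scipy, OpenCV 4.12 (cv2) and the standard library are available. Lean on these libraries where they do the work, as an engineer would, in place of code of your own. Each camera call takes 0.05 s, during which the arm holds its last target. There are 200 camera calls.

TASK

Unlock the blue wash tank: turn the red T-key anticlockwise to its stop, lift it out of the lock while the lid stays shut, and stand it in the plain steel cup, leaving the cup upright. Then grip the black bar handle, raise the spring-shut lid to about 60 degrees and finish while still holding it there by the bar, so that someone can take the bearing out; do not put the lid down or let go. Leave the grease tin, the tape measure and the pliers where they are.

Things in the scene. Friction and masses are not known exactly. Their poses are not given: they have to be found in the camera images.
- tank: Fixed blue open-topped tub 129 (x) x 200 (y) x 69 mm high under an aluminium lid 6 mm thick (lid top at z = 76 mm). Origin: centre of its underside, on the bench; x points from its front (robot side) to its back, where the lid's hinge is. Outside its front stands the grey lock post, 44 x 44 mm, 68 mm high, axis at x = -88, y = +60 mm.
- lock (a point): Point on the lock post's axis, 76 mm above the bench, level with the top of the lid's forked tongue, which lies over the post. In the post's top is a bayonet slot 29 mm long along the tank's x, 11 mm wide, 6 mm deep, with a cavity below; about 2 mm play round the key's cross pin.
- key: Loose steel T-key, 90 g, 97 mm tall, origin at its lower end, z up. Cross pin 24 (x) x 7 mm at z 0-7, flange 30 mm wide at z 23-28, stem 10 mm thick. It starts upright in the lock, origin 53 mm above the bench, flange on the lid's tongue, pin caught under the slot, its x 0.95 to 1.3 rad clockwise (from above) of the tank's x. Turns easily.
- key_grip (a point): Middle of the key's red handle, 86 mm above the key's origin. Handle: 46 mm long along the key's x, 13 mm thick, 22 mm high; grip across the 13 mm. Turned anticlockwise (from above) the key meets a stop when the handle lies along the tank's x (0 to 0.1 rad past); only then it lifts straight out. Its pin is clear of the lid after a lift of 25 mm.
- lid_hinge (a point): Middle of the lid's hinge line, fixed on the tank at its x = +68.5, y = 0, z = 73 mm; the hinge line runs along the tank's y.
- lid (a joint): Lid angle, rad: 0 shut, grows as the front edge swings up and back, 1.047 = 60 degrees, end stop at 1.5. Weight and a spring shut it from any angle: it takes 2 to 6 N at the bar to hold it. A lid that is let go falls shut.
- bar (a point): Lid's black round bar handle, 12 mm thick, 90 mm long in y (74 mm free between two arms), point mid-bar. Shut: at the tank's x -115, y -45, z 73 mm, 40 mm free behind it, nothing in front or below. Moves on a circle of 183.5 mm radius about the hinge line and turns with the lid; pinched front and back from above it can turn in the fingers, so the gripper may stay pointing down.
- cup: Loose plain steel cup, open, 68 mm diameter, 67 mm high, 0.14 kg, floor 4 mm thick. Origin: centre of its underside, on the bench. Stands to the left or right of the tank; the similar wider, lower tin with brown grease stands on the other side.
- tin: Loose open grease tin, 76 mm diameter, 42 mm high, brown inside; origin: centre of its underside. Leave alone.
- tape: Loose yellow tape measure, 40 x 82 x 62 mm; origin: centre of its underside. Leave alone.
- pliers: Loose blue-handled pliers lying flat, 178 x 54 x 18 mm; origin: centre of the underside. Leave alone.

How it is judged:
By the outcome, as a careful person would: the job done as asked, in the order asked, and still so for the second after the job is handed in, while the arm keeps its last pose, push and grip.
It also fails if it takes over 58 s, if anything falls off the work surface, if the arm or the gripper's body presses on something with over 40 N, if the wrist force passes 120 N, or if a joint passes its speed limit or range.

## Working session

There is one attempt and no reset: what is moved stays moved. The work goes in short steps, Python scripts to look and compute and a shell command to move; the robot and the scene stay as the last step left them, time stands still between calls to the robot, and variables do not carry over. Pictures are saved under pics/ and viewed, at most 10 in all, crops included, and the job is handed in when it is done.

```bash
ls; mkdir -p pics; cat > h.py <<'E'
import numpy as np, cv2
from cell import readout, snapshot, order, spotter
def ray(s,rc):
    m=np.array(s["mtx"],float)
    d=np.array([(rc[1]-m[0,2])/m[0,0],(rc[0]-m[1,2])/m[1,1]]);u=d.copy()
    for _ in range(30): u=d/(1+s["k1"]*(u@u))
    R=np.array(s["R"]);t=np.array(s["t"]).ravel()
    v=R.T@np.array([u[0],u[1],1]);return -R.T@t, v/np.linalg.norm(v)
def atz(s,rc,z):
    c,v=ray(s,rc);return c+v*(z-c[2])/v[2]
def tri(s1,p1,s2,p2):
    c1,v1=ray(s1,p1);c2,v2=ray(s2,p2)
    a=np.linalg.lstsq(np.stack([v1,-v2],1),c2-c1,rcond=None)[0]
    A=c1+v1*a[0];B=c2+v2*a[1];return (A+B)/2,np.linalg.norm(A-B)
def proj(s,X):
    m=np.array(s["mtx"],float);c=np.array(s["R"])@np.array(X,float)+np.array(s["t"]).ravel();u=c[:2]/c[2];u=u*(1+s["k1"]*(u@u))
    return np.array([m[1,1]*u[1]+m[1,2],m[0,0]*u[0]+m[0,2]])
E
python3 - <<'E'
from h import *
np.set_printoptions(precision=1,suppress=True)
a=snapshot("scene");b=snapshot("top")
for s in(a,b): print(-np.array(s["R"]).T@np.array(s["t"]).ravel(),s["k1"])
cv2.imwrite("pics/a.png",a["image"]);cv2.imwrite("pics/b.png",b["image"])
for n in["tank","key","key_grip","bar","cup","tin","tape","pliers","lid"]:
    f=spotter.find_in(a,n);g=spotter.find_in(b,n)
    print(n,[(np.round(x["position"]),round(x["p"],2)) for x in f[:2]],[(np.round(x["position"]),round(x["p"],2)) for x in g[:2]])
    if f and g: print(tri(a,f[0]["position"],b,g[0]["position"]))
print(readout.get_state())
E
```

```text
pics
[-506.4 -550.2  808. ] -0.12296650090268162
[ 476.5  -35.  1575.7] -0.05081459850800838
tank [(array([206., 235.]), 0.76)] [(array([186., 235.]), 0.78)]
(array([563.5,  78.1,  33.3]), np.float64(0.01771738655919701))
key [] [(array([208., 213.]), 0.57)]
key_grip [(array([249., 374.]), 0.64), (array([190., 208.]), 0.41)] []
bar [(array([196., 236.]), 0.93), (array([204., 235.]), 0.62)] [(array([188., 236.]), 0.63)]
(array([556.3,  67.9,  81.7]), np.float64(4.5751514961934685))
cup [(array([207., 171.]), 0.89)] [(array([214., 175.]), 0.56)]
(array([460.5, 305.3,  24.6]), np.float64(0.179216005467611))
tin [(array([256., 317.]), 0.95), (array([245., 376.]), 0.39)] []
tape [(array([186., 165.]), 0.74)] [(array([178., 139.]), 0.78), (array([186., 234.]), 0.58)]
(array([601.9, 446.3,  10.2]), np.float64(1.1514266569925389))
pliers [(array([245., 372.]), 0.92)] [(array([175., 372.]), 0.71)]
(array([ 600.9, -441.8,  -10. ]), np.float64(5.036426455186642))
lid [(array([201., 235.]), 0.6)] [(array([186., 238.]), 0.81), (array([180., 369.]), 0.3)]
(array([561. ,  68. ,  57.9]), np.float64(11.257366625405611))
{'time': 1.0, 'qpos': array([1.2, 0.2, 0. , 1.3, 0. , 1.6]), 'joint_velocities': array([ 0., -0.,  0.,  0.,  0.,  0.]), 'joint_efforts': array([  0. , -37.2,  25.3,   0. ,  -0. ,  -0. ]), 'eef_pos': array([183. , 465.3, 250. ]), 'tcp_rot': array([-0.6, -3.1, -0. ]), 'ft_force': array([ 0.4, -1. ,  0.1]), 'moment': array([-0. , -0.1, -0. ]), 'finger_force': 0.0, 'gripper_width': 0.9959961801445506}
```

```bash
python3 - <<'E'
import cv2
a=cv2.imread("pics/a.png");b=cv2.imread("pics/b.png")
A=cv2.resize(a[150:290,130:340],None,fx=3.8,fy=3.8,interpolation=cv2.INTER_CUBIC)
B=cv2.resize(b[140:250,150:310],None,fx=5,fy=5,interpolation=cv2.INTER_CUBIC)
cv2.imwrite("pics/a1.png",A);cv2.imwrite("pics/b1.png",B)
E
```

```text
(no output)
```

View pics/a1.png

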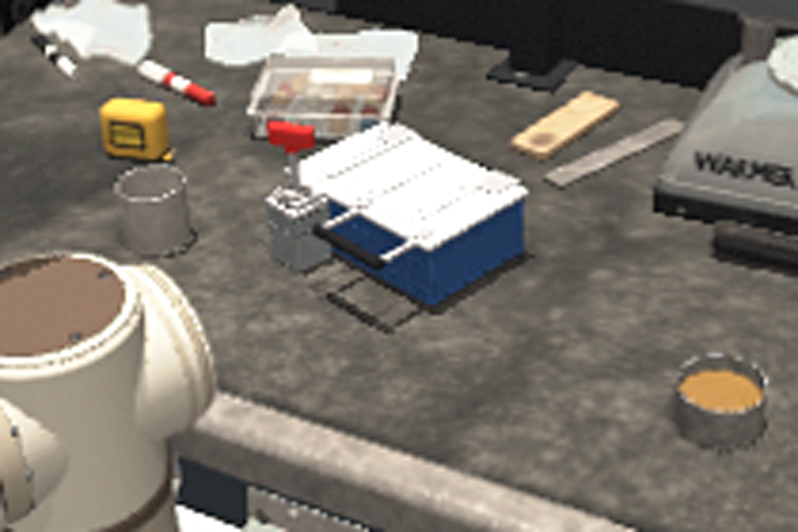

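View pics/b1.png

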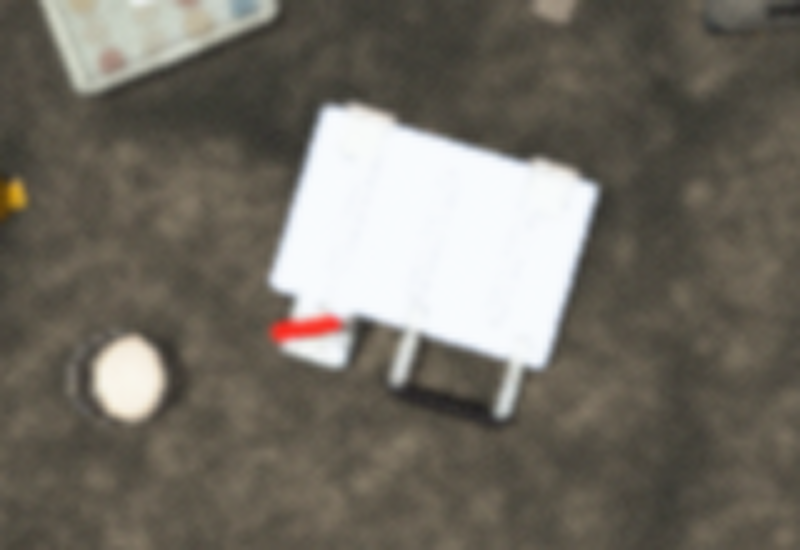

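```bash
cat > m.py <<'E'
from h import *
np.set_printoptions(precision=1,suppress=True)
a=snapshot("scene");b=snapshot("top")
def red(s,box):
    h=cv2.cvtColor(s["image"],cv2.COLOR_BGR2HSV).astype(int);r0,r1,c0,c1=box
    k=((h[...,0]<8)|(h[...,0]>172))&(h[...,1]>150)&(h[...,2]>100)
    w=np.zeros(k.shape);w[r0:r1,c0:c1]=k[r0:r1,c0:c1]
    rr,cc=np.nonzero(w);return np.array([rr.mean(),cc.mean()]),np.stack([rr,cc],1)
E
python3 - <<'E'
from m import *
A=lambda x,y:np.array([(y+.5)/3.8-.5+150,(x+.5)/3.8-.5+130])
B=lambda x,y:np.array([(y+.5)/5-.5+140,(x+.5)/5-.5+150])
ra,pa=red(a,(175,205,195,220));rb,pb=red(b,(195,215,200,225))
print("red",ra,rb,len(pa),len(pb),tri(a,ra,b,rb))
P=np.array([atz(b,p,139) for p in pb])[:,:2]; u=np.linalg.svd(P-P.mean(0))[2][0];print("key angle",np.arctan2(u[1],u[0]),P.mean(0))
for n,p,q in[("barL",(318,231),(396,389)),("barR",(381,262),(506,416)),("FL",None,(272,287)),("BL",(393,124),(325,105)),("BR",(527,188),(598,185)),("FR",(428,250),(545,367)),("cuprim",(150,187),(122,378))]:
    print(n,tri(a,A(*p),b,B(*q)) if p else "",atz(b,B(*q),73))
# lid mask in top
g=cv2.cvtColor(b["image"],cv2.COLOR_BGR2GRAY);k=(g>185).astype(np.uint8);k=cv2.morphologyEx(k,cv2.MORPH_OPEN,np.ones((9,9)))
n,l,st,ce=cv2.connectedComponentsWithStats(k)
i=l[188,236];c=cv2.minAreaRect(np.argwhere(l==i).astype(np.float32));print(st[i])
q=np.array([atz(b,x,76) for x in cv2.boxPoints(c)]);print(q,q.mean(0));d=q-np.roll(q,1,0);print(np.linalg.norm(d,axis=1),np.arctan2(d[:,1],d[:,0]))
# dark bar
box=g[205:230,222:258].astype(int);k=box<45;rr,cc=np.nonzero(k);print("bar",len(rr),rr.mean()+205,cc.mean()+222,atz(b,(rr.mean()+205,cc.mean()+222),73))
E
```

```text
red [185.3 206.2] [205.3 209.6] 76 38 (array([493.2, 155.9, 138. ]), np.float64(5.239371519651006))
key angle -1.4930201361803352 [491.9 158. ]
barL (array([447.3,  98.1,  73. ]), np.float64(2.1066928823713007)) [447.9  97.2  73. ]
barR (array([427. ,  18.7,  73.9]), np.float64(2.472891581244869)) [427.6  17.6  73. ]
FL  [522.8 187.2  73. ]
BL (array([658. , 143.3,  72.1]), np.float64(10.198692175694033)) [655.5 147.7  73. ]
BR (array([593.1, -49.5,  78.6]), np.float64(3.326624986086658)) [594.3 -51.   73. ]
FR (array([462.2, -10.1,  74. ]), np.float64(1.9788017713562795)) [462.6 -11.   73. ]
cuprim (array([456.5, 301.3,  63.1]), np.float64(4.055220445283679)) [457.7 297.4  73. ]
[ 206  162   61   49 2191]
[[660.3 147.4  76. ]
 [511.8 192.5  76. ]
 [450.6  -6.1  76. ]
 [598.  -51.8  76. ]] [555.2  70.5  76. ]
[208.8 155.2 207.8 154.3] [ 1.3  2.8 -1.9 -0.3]
bar 30 220.03333333333333 239.33333333333334 [438.   59.1  73. ]
```

```bash
cat > st.py <<'E'
from h import *
from scipy.spatial.transform import Rotation as R
def st():
    s=readout.get_state();M=R.from_rotvec(s["tcp_rot"]).as_matrix()
    print("t",round(s["time"],2),"pos",np.round(s["eef_pos"],1),"z",np.round(M[:,2],3),"yaw_y deg",round(np.degrees(np.arctan2(M[1,1],M[0,1])),1),"q",np.round(s["qpos"],2),"F",np.round(s["ft_force"],1),"w",round(s["gripper_width"],3),"ff",round(s["finger_force"],1))
E
python3 - <<'E'
from m import *
from st import st
st()
h=cv2.cvtColor(b["image"],cv2.COLOR_BGR2HSV).astype(int)
k=((h[...,0]<12)|(h[...,0]>168))&(h[...,1]>90)
w=np.where(k,1.,0)*h[...,1];w[:198]=0;w[212:]=0;w[:,:200]=0;w[:,224:]=0
rr,cc=np.nonzero(w);p=np.stack([rr,cc],1);ww=w[rr,cc];c=(p*ww[:,None]).sum(0)/ww.sum()
P=np.array([atz(b,x,139) for x in p])[:,:2];print(len(rr),c,atz(b,c,139),P.min(0),P.max(0))
d=P-np.average(P,axis=0,weights=ww);u=np.linalg.eigh((d*ww[:,None]).T@d)[1][:,1];print(np.degrees(np.arctan2(u[1],u[0])))
ra,_=red(a,(175,205,195,220));print(tri(a,ra,b,c))
E
```

```text
t 1.2 pos [183.  465.3 250. ] z [ 0.  0. -1.] yaw_y deg 68.5 q [ 1.2  0.2  0.   1.3 -0.   1.6] F [-0.  -0.3 -0.1] w 0.999 ff 0.0
61 [205.2 209.6] [491.9 158.1 139. ] [482.5 132.1] [499.9 181. ]
96.4357447279687
(array([493.3, 156. , 138. ]), np.float64(5.24117368262036))
```

```bash
python3 -m pendant '[{"dx":3.87,"dy":-3.89,"wz":-7.9,"fingers":0.6},{"dx":3.87,"dy":-3.89,"wz":-7.9},{"dx":3.87,"dy":-3.89,"wz":-7.9},{"dx":3.87,"dy":-3.89,"wz":-7.9},{"dx":3.87,"dy":-3.89,"wz":-7.9},{"dx":3.87,"dy":-3.89,"wz":-7.9},{"dx":3.87,"dy":-3.89,"wz":-7.9},{"dx":3.87,"dy":-3.89,"wz":-7.7,"dz":-3.0}]' 40; python3 -m pendant '[{"dz":-1},{"dz":0},{"dz":0}]'; python3 -c "
from st import *
st()
s=snapshot('scene');cv2.imwrite('pics/c.png',cv2.resize(s['image'][130:240,150:290],None,fx=5,fy=5,interpolation=2))"
```

```text
t 1.2 pos [183.  465.3 250. ] z [ 0.  0. -1.] yaw_y deg 68.5 q [ 1.2   0.24  0.    1.34 -0.    1.57] F [-0.  -0.3 -0.1] w 0.999 ff 0.0$[0]: bad value
$[0]: bad value
```

View pics/c.png

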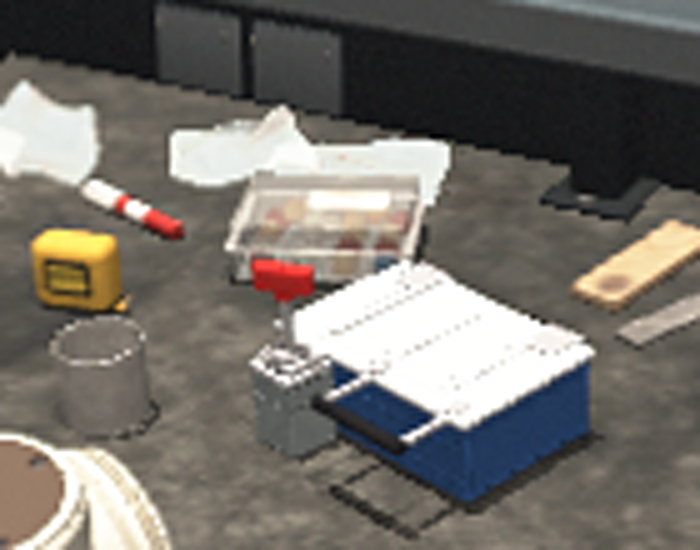

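The move was refused and the arm has not moved: the picture still shows the handle at crop (283,280) and the cup rim at (98,343). I'll give every key in each row.

```bash
python3 -m pendant '[{"wx":0,"wy":0,"wz":-7.9,"dx":3.87,"dy":-3.89,"dz":0,"fingers":0.6},{"wx":0,"wy":0,"wz":-7.9,"dx":3.87,"dy":-3.89,"dz":0,"fingers":0.6},{"wx":0,"wy":0,"wz":-7.9,"dx":3.87,"dy":-3.89,"dz":0,"fingers":0.6},{"wx":0,"wy":0,"wz":-7.9,"dx":3.87,"dy":-3.89,"dz":0,"fingers":0.6},{"wx":0,"wy":0,"wz":-7.9,"dx":3.87,"dy":-3.89,"dz":0,"fingers":0.6},{"wx":0,"wy":0,"wz":-7.9,"dx":3.87,"dy":-3.89,"dz":0,"fingers":0.6},{"wx":0,"wy":0,"wz":-7.9,"dx":3.87,"dy":-3.89,"dz":0,"fingers":0.6},{"wx":0,"wy":0,"wz":-7.7,"dx":3.87,"dy":-3.89,"dz":-3,"fingers":0.6}]' 40;  python3 -c "
from st import *
st()"
```

```text
time: 2.25
eef_pos: [495.7, 153.3, 222.2]
tcp_rot: [2.115, 2.319, 0.009]
ft_force: [1.5, 1.2, -0.2]
gripper_width: 0.599
finger_force: 0.0
t 2.25 pos [495.7 153.3 222.2] z [ 0.006  0.002 -1.   ] yaw_y deg 5.3 q [ 0.3   0.29 -0.01  1.27  0.    1.78] F [ 1.5  1.2 -0.2] w 0.599 ff 0.0
```

```bash
python3 -m pendant '[{"wx":0,"wy":0,"wz":0,"dx":0,"dy":0,"dz":-3,"fingers":0.6},{"wx":0,"wy":0,"wz":0,"dx":0,"dy":0,"dz":-3,"fingers":0.6},{"wx":0,"wy":0,"wz":0,"dx":0,"dy":0,"dz":-1.9,"fingers":0.6},{"wx":0,"wy":0,"wz":0,"dx":0,"dy":0,"dz":0,"fingers":0.6}]' 30;  python3 -c "
from st import *
st()
s=snapshot('scene');cv2.imwrite('pics/d.png',cv2.resize(s['image'][130:240,150:290],None,fx=5,fy=5,interpolation=2))"
```

```text
time: 2.75
eef_pos: [491.3, 153.6, 139.5]
tcp_rot: [-2.111, -2.324, 0.005]
ft_force: [0.2, 0.5, -0.0]
gripper_width: 0.601
finger_force: 0.0
t 2.75 pos [491.3 153.6 139.5] z [-0.004 -0.001 -1.   ] yaw_y deg 5.5 q [ 0.3   0.35 -0.15  1.08  0.    1.78] F [ 0.2  0.5 -0. ] w 0.601 ff 0.0
```

View pics/d.png

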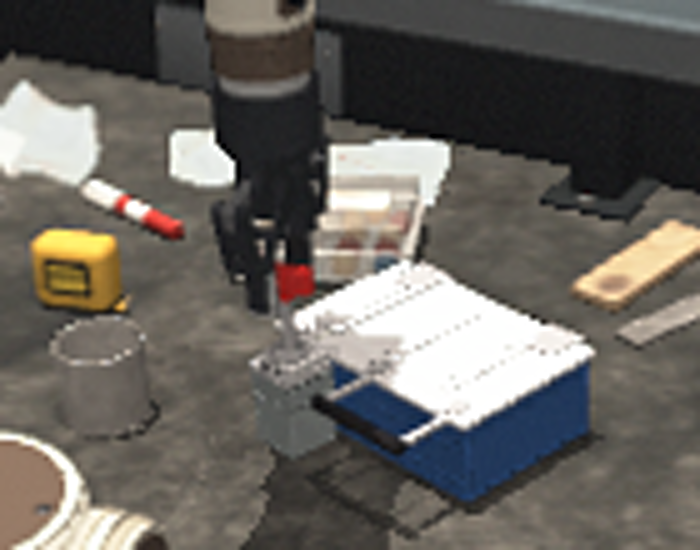

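The handle at crop (295,282) is between the fingers, so I'll close on it.

```bash
python3 -m pendant '[{"wx":0,"wy":0,"wz":0,"dx":0,"dy":0,"dz":0,"fingers":0.3},{"wx":0,"wy":0,"wz":0,"dx":0,"dy":0,"dz":0,"fingers":0},{"wx":0,"wy":0,"wz":0,"dx":0,"dy":0,"dz":0,"fingers":0},{"wx":0,"wy":0,"wz":0,"dx":0,"dy":0,"dz":0,"fingers":0},{"wx":0,"wy":0,"wz":0,"dx":0,"dy":0,"dz":0,"fingers":0},{"wx":0,"wy":0,"wz":0,"dx":0,"dy":0,"dz":0,"fingers":0}]' 30;  python3 -c "
from st import *
st()"
```

```text
time: 3.55
eef_pos: [493.3, 154.4, 141.7]
tcp_rot: [2.111, 2.325, 0.003]
ft_force: [0.4, 0.6, 5.4]
gripper_width: 0.146
finger_force: 35.3
t 3.55 pos [493.3 154.4 141.7] z [ 0.002  0.001 -1.   ] yaw_y deg 5.5 q [ 0.3   0.35 -0.14  1.08  0.    1.78] F [0.4 0.6 5.4] w 0.146 ff 35.3
```

```bash
python3 -m pendant '[{"wx":0,"wy":0,"wz":8,"dx":0,"dy":0,"dz":0,"fingers":0},{"wx":0,"wy":0,"wz":8,"dx":0,"dy":0,"dz":0,"fingers":0},{"wx":0,"wy":0,"wz":8,"dx":0,"dy":0,"dz":0,"fingers":0},{"wx":0,"wy":0,"wz":0,"dx":0,"dy":0,"dz":0,"fingers":0}]' 40;  python3 -c "
from st import *
st();print(readout.get_state()['moment'])"
```

```text
time: 4.05
eef_pos: [492.7, 153.8, 141.5]
tcp_rot: [1.581, 2.714, -0.0]
ft_force: [-0.7, -0.9, 5.9]
gripper_width: 0.141
finger_force: 40.1
t 4.05 pos [492.7 153.8 141.5] z [ 0.001 -0.001 -1.   ] yaw_y deg 29.6 q [ 0.3   0.35 -0.14  1.08 -0.    1.36] F [-0.7 -0.9  5.9] w 0.141 ff 40.1
[-0.15505306  0.04696894  0.04441473]
```

```bash
python3 -m pendant '[{"wx":0,"wy":0,"wz":8,"dx":0,"dy":0,"dz":0,"fingers":0},{"wx":0,"wy":0,"wz":8,"dx":0,"dy":0,"dz":0,"fingers":0},{"wx":0,"wy":0,"wz":8,"dx":0,"dy":0,"dz":0,"fingers":0},{"wx":0,"wy":0,"wz":8,"dx":0,"dy":0,"dz":0,"fingers":0},{"wx":0,"wy":0,"wz":6,"dx":0,"dy":0,"dz":0,"fingers":0},{"wx":0,"wy":0,"wz":0,"dx":0,"dy":0,"dz":0,"fingers":0}]' 40;  python3 -c "
from st import *
st();print(readout.get_state()['moment'])"
python3 -m pendant '[{"wx":0,"wy":0,"wz":3,"dx":0,"dy":0,"dz":0,"fingers":0},{"wx":0,"wy":0,"wz":0,"dx":0,"dy":0,"dz":0,"fingers":0}]' 40;  python3 -c "
from st import *
st();print(readout.get_state()['moment'])"
```

```text
time: 4.8
eef_pos: [492.9, 153.7, 141.6]
tcp_rot: [0.612, 3.08, -0.001]
ft_force: [-0.5, -1.1, 4.4]
gripper_width: 0.145
finger_force: 40.1
t 4.8 pos [492.9 153.7 141.6] z [ 0.001 -0.001 -1.   ] yaw_y deg 67.5 q [ 0.3   0.35 -0.14  1.08 -0.    0.69] F [-0.5 -1.1  4.4] w 0.145 ff 40.1
[-0.21445971 -0.02478665  0.03080032]
time: 5.05
eef_pos: [493.0, 153.7, 141.6]
tcp_rot: [0.531, 3.095, -0.001]
ft_force: [-0.7, -2.2, 6.0]
gripper_width: 0.141
finger_force: 40.1
t 5.05 pos [493.  153.7 141.6] z [ 0.001 -0.001 -1.   ] yaw_y deg 70.5 q [ 0.3   0.35 -0.14  1.08 -0.    0.64] F [-0.7 -2.2  6. ] w 0.141 ff 40.1
[-0.20358066 -0.01591247 -0.0241104 ]
```

```bash
for i in 1; do python3 -m pendant '[{"wx":0,"wy":0,"wz":3,"dx":0,"dy":0,"dz":0,"fingers":0},{"wx":0,"wy":0,"wz":0,"dx":0,"dy":0,"dz":0,"fingers":0}]' >/dev/null;  python3 -c "
from st import *
st();print(readout.get_state()['moment'])"; done
python3 -m pendant '[{"wx":0,"wy":0,"wz":3,"dx":0,"dy":0,"dz":0,"fingers":0},{"wx":0,"wy":0,"wz":0,"dx":0,"dy":0,"dz":0,"fingers":0}]' >/dev/null;  python3 -c "
from st import *
st();print(readout.get_state()['moment'])"
```

```text
t 5.3 pos [493.  153.7 141.6] z [ 0.001 -0.001 -1.   ] yaw_y deg 73.5 q [ 0.3   0.35 -0.14  1.08 -0.    0.59] F [ 1.1 -0.2  5.8] w 0.139 ff 40.1
[-0.20254329 -0.10014323  0.02256824]
t 5.55 pos [493.  153.7 141.6] z [ 0.001 -0.001 -1.   ] yaw_y deg 76.5 q [ 0.3   0.35 -0.14  1.08 -0.    0.54] F [-0. -1.  5.] w 0.142 ff 40.1
[-0.26774474 -0.05268145  0.03119511]
```

```bash
python3 -m pendant '[{"wx":0,"wy":0,"wz":3,"dx":0,"dy":0,"dz":0,"fingers":0},{"wx":0,"wy":0,"wz":0,"dx":0,"dy":0,"dz":0,"fingers":0}]' >/dev/null;  python3 -c "
from st import *
st();print(readout.get_state()['moment'])"
python3 -m pendant '[{"wx":0,"wy":0,"wz":3,"dx":0,"dy":0,"dz":0,"fingers":0},{"wx":0,"wy":0,"wz":0,"dx":0,"dy":0,"dz":0,"fingers":0}]' >/dev/null;  python3 -c "
from st import *
st();print(readout.get_state()['moment'])"
```

```text
t 5.8 pos [493.  153.4 141.6] z [ 0.001 -0.002 -1.   ] yaw_y deg 79.5 q [ 0.3   0.35 -0.14  1.08 -0.    0.49] F [ 0.7 -2.2  5.6] w 0.142 ff 40.1
[-0.50232103 -0.10640723 -0.09393307]
t 6.05 pos [493.1 153.1 141.6] z [ 0.001 -0.002 -1.   ] yaw_y deg 82.5 q [ 0.3   0.35 -0.14  1.08 -0.    0.43] F [-0.  -2.2  6.2] w 0.142 ff 40.2
[-0.61410343 -0.13393305 -0.13219117]
```

```bash
python3 -m pendant '[{"wx":0,"wy":0,"wz":-3,"dx":0,"dy":0,"dz":0,"fingers":0},{"wx":0,"wy":0,"wz":0,"dx":0,"dy":0,"dz":0.4,"fingers":0},{"wx":0,"wy":0,"wz":0,"dx":0,"dy":0,"dz":0.4,"fingers":0},{"wx":0,"wy":0,"wz":0,"dx":0,"dy":0,"dz":0,"fingers":0}]' >/dev/null;  python3 -c "
from st import *
st();print(readout.get_state()['moment'])"

```

```text
t 6.55 pos [492.  153.8 148.7] z [-0.002 -0.001 -1.   ] yaw_y deg 79.5 q [ 0.3   0.34 -0.13  1.1  -0.    0.49] F [-0.8 -1.8 -0.3] w 0.146 ff 39.2
[-0.34606282  0.17505899 -0.01348428]
```

```bash
python3 -m pendant '[{"wx":0,"wy":0,"wz":0,"dx":0,"dy":0,"dz":0.5,"fingers":0},{"wx":0,"wy":0,"wz":0,"dx":0,"dy":0,"dz":0.5,"fingers":0},{"wx":0,"wy":0,"wz":0,"dx":0,"dy":0,"dz":0,"fingers":0}]' >/dev/null;  python3 -c "
from st import *
st();print(readout.get_state()['moment'])"
python3 -m pendant '[{"wx":0,"wy":0,"wz":0,"dx":0,"dy":0,"dz":0.7,"fingers":0},{"wx":0,"wy":0,"wz":0,"dx":0,"dy":0,"dz":0.7,"fingers":0},{"wx":0,"wy":0,"wz":0,"dx":0,"dy":0,"dz":0,"fingers":0}]' >/dev/null;  python3 -c "
from st import *
st();print(readout.get_state()['moment'])
s=snapshot('scene');cv2.imwrite('pics/e.png',cv2.resize(s['image'][130:240,150:290],None,fx=5,fy=5,interpolation=2))"
```

```text
t 6.92 pos [492.7 154.  159.5] z [ 0. -0. -1.] yaw_y deg 79.5 q [ 0.3   0.33 -0.12  1.12 -0.    0.49] F [-1.1 -2.5 -0.4] w 0.144 ff 39.3
[-0.39438189  0.18023981 -0.01567454]
t 7.3 pos [493.5 154.6 174.2] z [ 0.002  0.001 -1.   ] yaw_y deg 79.5 q [ 0.3   0.32 -0.09  1.16  0.    0.49] F [-0.1 -0.7 -0.8] w 0.144 ff 39.1
[ 0.02134937 -0.03448501 -0.03022298]
```

View pics/e.png

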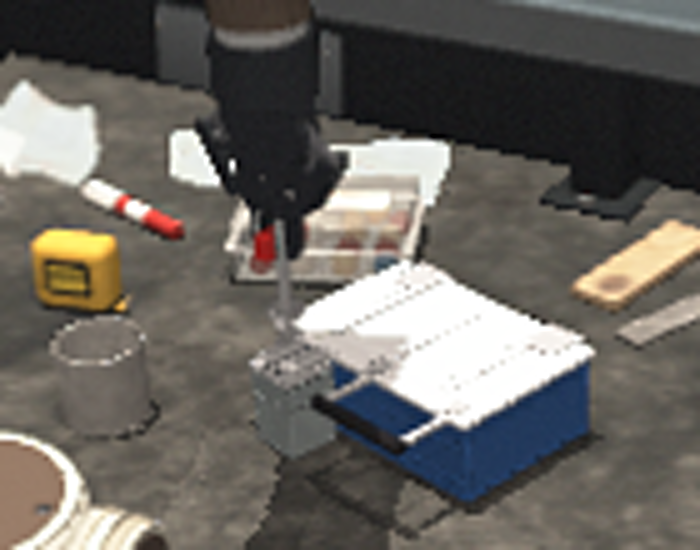

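```bash
python3 - <<'E'
from m import *
C=lambda x,y:np.array([(y+.5)/5-.5+130,(x+.5)/5-.5+150])
B=lambda x,y:np.array([(y+.5)/5-.5+140,(x+.5)/5-.5+150])
print(atz(a,C(98.5,341),67),atz(b,B(114,378),67),tri(a,C(98.5,341),b,B(114,378)))
# model overlay for candidate centre
V=[]
cx,cy=460,303
for s,r,f in((a,(185,225,155,190),9),(b,(200,230,160,190),12)):
    im=cv2.resize(s["image"][r[0]:r[1],r[2]:r[3]],None,fx=f,fy=f,interpolation=2)
    for z,rad,col in((67,34,(0,255,0)),(0,34,(0,0,255)),(4,31,(255,0,0))):
        p=[]
        for t in np.linspace(0,2*np.pi,60):
            q=proj(s,(cx+rad*np.cos(t),cy+rad*np.sin(t),z));p.append([(q[1]-r[2]+.5)*f-.5,(q[0]-r[0]+.5)*f-.5])
        cv2.polylines(im,[np.int32(p)],True,col,1)
    V.append(im)
h=max(v.shape[0] for v in V);V=[cv2.copyMakeBorder(v,0,h-v.shape[0],0,5,0) for v in V]
v=cv2.hconcat(V);print(v.shape);cv2.imwrite("pics/f.png",v)
E
```

```text
[457.3 303.   67. ] [457.7 304.6  67. ] (array([458. , 304.3,  66.3]), np.float64(1.0922975918966127))
(360, 685, 3)
```

View pics/f.png

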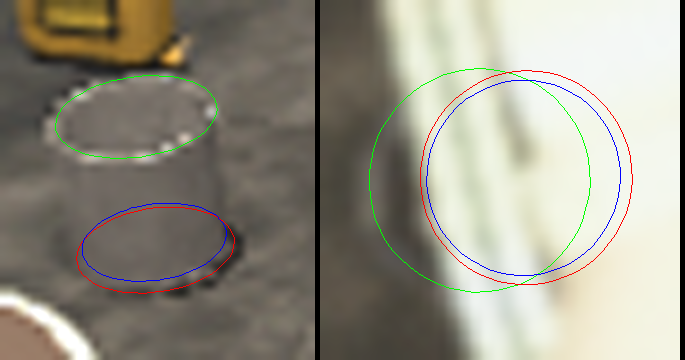

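```bash
python3 -m pendant '[{"wx":0,"wy":0,"wz":0,"dx":0,"dy":0,"dz":2,"fingers":0},{"wx":0,"wy":0,"wz":0,"dx":0,"dy":0,"dz":2,"fingers":0},{"wx":0,"wy":0,"wz":0,"dx":-0.9,"dy":3.75,"dz":0,"fingers":0},{"wx":0,"wy":0,"wz":0,"dx":-0.9,"dy":3.75,"dz":0,"fingers":0},{"wx":0,"wy":0,"wz":0,"dx":-0.9,"dy":3.75,"dz":0,"fingers":0},{"wx":0,"wy":0,"wz":0,"dx":-0.9,"dy":3.75,"dz":0,"fingers":0},{"wx":0,"wy":0,"wz":0,"dx":0,"dy":0,"dz":0,"fingers":0},{"wx":0,"wy":0,"wz":0,"dx":0,"dy":0,"dz":0,"fingers":0}]' >/dev/null;  python3 -c "
from st import *
st()
V=[]
for n,r in(('scene',(130,240,130,220)),('top',(180,250,150,230))):
    s=snapshot(n);V.append(cv2.resize(s['image'][r[0]:r[1],r[2]:r[3]],(400,480) if n=='scene' else (400,480),interpolation=2))
cv2.imwrite('pics/g.png',cv2.hconcat(V))"
```

```text
t 8.45 pos [456.4 303.8 212.6] z [-0.001 -0.001 -1.   ] yaw_y deg 79.5 q [ 0.59  0.35  0.06  1.28 -0.    0.77] F [-0.  -0.2 -0.5] w 0.148 ff 39.3
```

View pics/g.png

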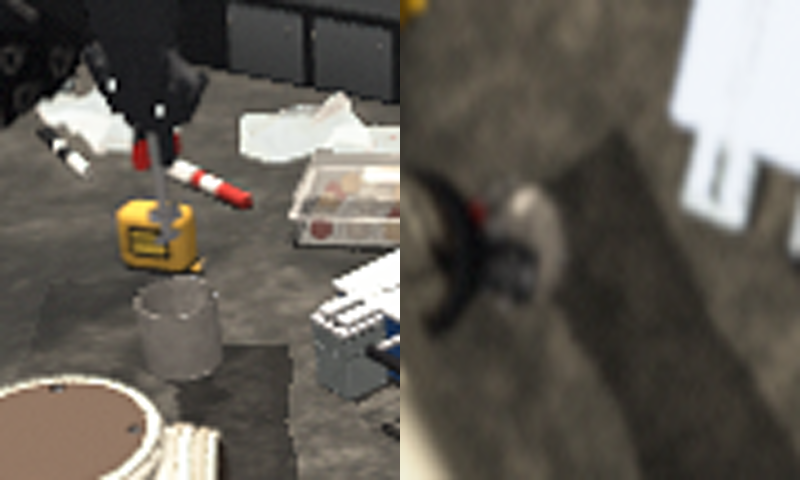

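Key hangs over the cup (left half: pin at (170,240), rim centre at (177,297)) and is upright, so I'll lower it.

```bash
python3 -m pendant '[{"wx":0,"wy":0,"wz":0,"dx":0.1,"dy":0,"dz":-3,"fingers":0},{"wx":0,"wy":0,"wz":0,"dx":0,"dy":0,"dz":-3,"fingers":0},{"wx":0,"wy":0,"wz":0,"dx":0,"dy":0,"dz":-3,"fingers":0},{"wx":0,"wy":0,"wz":0,"dx":0,"dy":0,"dz":-2,"fingers":0},{"wx":0,"wy":0,"wz":0,"dx":0,"dy":0,"dz":0,"fingers":0},{"wx":0,"wy":0,"wz":0,"dx":0,"dy":0,"dz":0,"fingers":0}]' >/dev/null;  python3 -c "
from st import *
st()"
python3 -m pendant '[{"wx":0,"wy":0,"wz":0,"dx":0,"dy":0,"dz":-0.4,"fingers":0},{"wx":0,"wy":0,"wz":0,"dx":0,"dy":0,"dz":-0.4,"fingers":0},{"wx":0,"wy":0,"wz":0,"dx":0,"dy":0,"dz":0,"fingers":0}]' >/dev/null;  python3 -c "
from st import *
st()"
```

```text
t 9.3 pos [458.4 303.9 104. ] z [ 0.001  0.001 -1.   ] yaw_y deg 79.5 q [ 0.59  0.44 -0.1   1.02 -0.    0.77] F [ 0.5  0.5 -0.8] w 0.143 ff 39.3
t 9.68 pos [457.4 304.   94.9] z [-0. -0. -1.] yaw_y deg 79.5 q [ 0.59  0.45 -0.12  1.   -0.    0.77] F [-0.8 -0.  -0.5] w 0.143 ff 39.3
```

```bash
python3 -m pendant '[{"wx":0,"wy":0,"wz":0,"dx":0,"dy":0,"dz":-0.2,"fingers":0},{"wx":0,"wy":0,"wz":0,"dx":0,"dy":0,"dz":-0.1,"fingers":0},{"wx":0,"wy":0,"wz":0,"dx":0,"dy":0,"dz":0,"fingers":0}]' >/dev/null;  python3 -c "
from st import *
st()"
```

```text
t 10.05 pos [457.9 304.4  93.8] z [ 0.001  0.001 -1.   ] yaw_y deg 79.5 q [ 0.59  0.45 -0.12  1.    0.    0.77] F [-3.1 -1.1  9.1] w 0.145 ff 40.8
```

```bash
python3 -m pendant '[{"wx":0,"wy":0,"wz":0,"dx":0,"dy":0,"dz":0.1,"fingers":0},{"wx":0,"wy":0,"wz":0,"dx":0,"dy":0,"dz":0,"fingers":0.25},{"wx":0,"wy":0,"wz":0,"dx":0,"dy":0,"dz":0,"fingers":0.5},{"wx":0,"wy":0,"wz":0,"dx":0,"dy":0,"dz":0,"fingers":0.8},{"wx":0,"wy":0,"wz":0,"dx":0,"dy":0,"dz":0,"fingers":0.8},{"wx":0,"wy":0,"wz":0,"dx":0,"dy":0,"dz":3,"fingers":0.8},{"wx":0,"wy":0,"wz":0,"dx":0,"dy":0,"dz":5,"fingers":0.8},{"wx":0,"wy":0,"wz":0,"dx":0,"dy":0,"dz":4,"fingers":0.8}]' >/dev/null;  python3 -c "
from st import *
st()
V=[]
for n,r in(('scene',(130,240,130,220)),('top',(180,250,150,230))):
    s=snapshot(n);V.append(cv2.resize(s['image'][r[0]:r[1],r[2]:r[3]],(400,480) if n=='scene' else (400,480),interpolation=2))
cv2.imwrite('pics/i.png',cv2.hconcat(V))"
```

```text
t 11.05 pos [457.8 304.2 214.7] z [ 0.001  0.001 -1.   ] yaw_y deg 79.5 q [0.59 0.35 0.07 1.28 0.   0.77] F [0.8 0.2 0.2] w 0.798 ff 0.0
```

View pics/i.png

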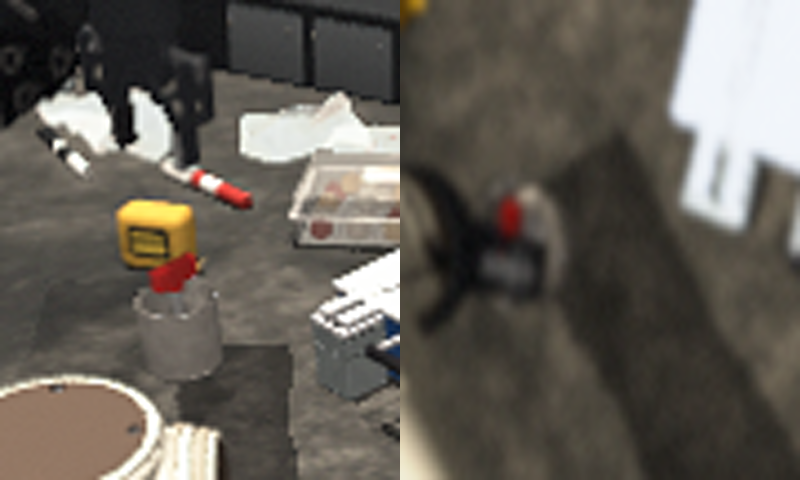

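Key stands in the cup, leaning a little (handle at (178,272) in the left half, inside the rim in the right), and the cup is upright. Next the bar.

```bash
python3 -m pendant '[{"wx":0,"wy":0,"wz":-10,"dx":-0.25,"dy":-3.07,"dz":0,"fingers":0.45},{"wx":0,"wy":0,"wz":-10,"dx":-0.25,"dy":-3.07,"dz":0,"fingers":0.45},{"wx":0,"wy":0,"wz":-10,"dx":-0.25,"dy":-3.07,"dz":0,"fingers":0.45},{"wx":0,"wy":0,"wz":-10,"dx":-0.25,"dy":-3.07,"dz":0,"fingers":0.45},{"wx":0,"wy":0,"wz":-10,"dx":-0.25,"dy":-3.07,"dz":0,"fingers":0.45},{"wx":0,"wy":0,"wz":-10,"dx":-0.25,"dy":-3.07,"dz":0,"fingers":0.45},{"wx":0,"wy":0,"wz":-10,"dx":-0.25,"dy":-3.07,"dz":0,"fingers":0.45},{"wx":0,"wy":0,"wz":-10,"dx":-0.25,"dy":-3.07,"dz":0,"fingers":0.45}]' >/dev/null
python3 -m pendant '[{"wx":0,"wy":0,"wz":-8.3,"dx":0,"dy":0,"dz":-2.6,"fingers":0.45},{"wx":0,"wy":0,"wz":-8,"dx":0,"dy":0,"dz":-2.5,"fingers":0.45},{"wx":0,"wy":0,"wz":0,"dx":0,"dy":0,"dz":0,"fingers":0.45},{"wx":0,"wy":0,"wz":0,"dx":0,"dy":0,"dz":0,"fingers":0.45},{"wx":0,"wy":0,"wz":0,"dx":0,"dy":0,"dz":0,"fingers":0.45}]' >/dev/null;  python3 -c "
from st import *
st()
s=snapshot('scene')
cv2.imwrite('pics/j.png',cv2.resize(s['image'][140:240,160:290],None,fx=6,fy=6,interpolation=2))"
```

```text
t 12.78 pos [438.4  58.7 163. ] z [ 0.002  0.    -1.   ] yaw_y deg -16.7 q [ 0.13  0.19 -0.3   1.08 -0.    2.  ] F [ 0.2 -0.  -0.6] w 0.45 ff 0.0
```

View pics/j.png

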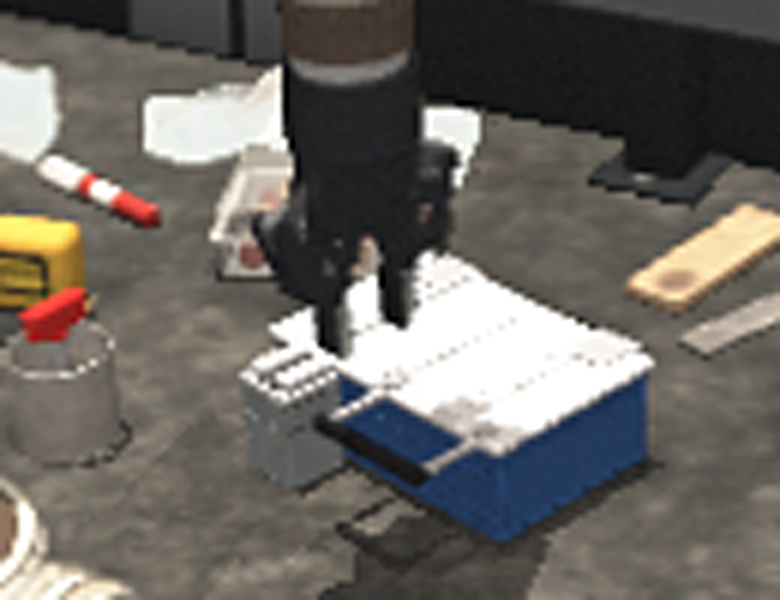

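Gripper is over the bar (bar ends at (320,420) and (425,475)), fingers straddling it. I'll descend in stages.

```bash
python3 -m pendant '[{"wx":0,"wy":0,"wz":0,"dx":0,"dy":0,"dz":-3,"fingers":0.45},{"wx":0,"wy":0,"wz":0,"dx":0,"dy":0,"dz":-2.5,"fingers":0.45},{"wx":0,"wy":0,"wz":0,"dx":0,"dy":0,"dz":-1,"fingers":0.45},{"wx":0,"wy":0,"wz":0,"dx":0,"dy":0,"dz":-0.5,"fingers":0.45},{"wx":0,"wy":0,"wz":0,"dx":0,"dy":0,"dz":0,"fingers":0.45}]' >/dev/null
python3 -c "
from st import *
st()"
python3 -m pendant '[{"wx":0,"wy":0,"wz":0,"dx":0,"dy":0,"dz":-0.8,"fingers":0.45},{"wx":0,"wy":0,"wz":0,"dx":0,"dy":0,"dz":-0.7,"fingers":0.45},{"wx":0,"wy":0,"wz":0,"dx":0,"dy":0,"dz":0,"fingers":0.45}]' >/dev/null
python3 -c "
from st import *
st()
s=snapshot('scene')
cv2.imwrite('pics/k.png',cv2.resize(s['image'][140:240,160:290],None,fx=6,fy=6,interpolation=2))"
```

```text
t 13.45 pos [438.1  58.6  92.5] z [ 0.001  0.    -1.   ] yaw_y deg -16.8 q [ 0.13  0.27 -0.41  0.9   0.    2.  ] F [-0.9 -0.2 -0.2] w 0.451 ff 0.0
t 13.82 pos [437.   58.4  76.4] z [-0.001 -0.    -1.   ] yaw_y deg -16.8 q [ 0.13  0.29 -0.43  0.86  0.    2.  ] F [-0.1 -0.6  0.2] w 0.451 ff 0.0
```

View pics/k.png

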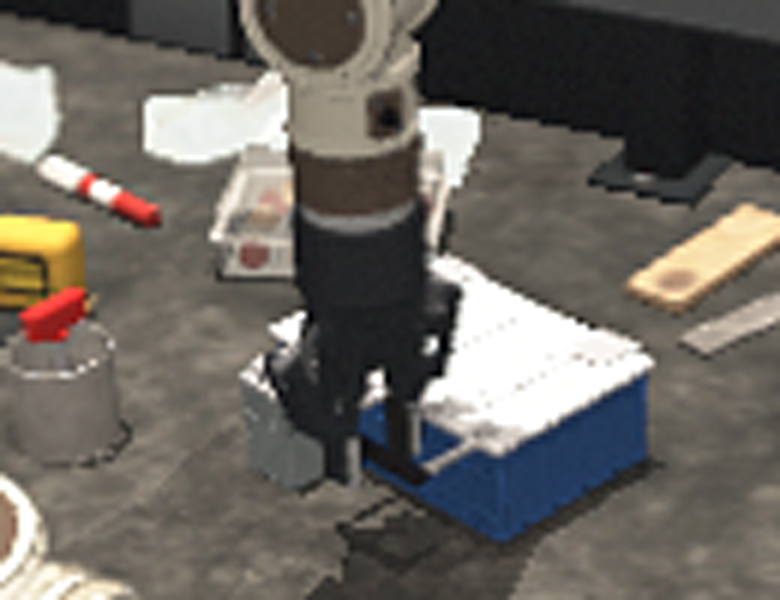

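Fingers straddle the bar (front finger at (345,465), rear at (405,430)), so I'll close.

```bash
python3 -m pendant '[{"wx":0,"wy":0,"wz":0,"dx":0,"dy":0,"dz":0,"fingers":0.2},{"wx":0,"wy":0,"wz":0,"dx":0,"dy":0,"dz":0,"fingers":0},{"wx":0,"wy":0,"wz":0,"dx":0,"dy":0,"dz":0,"fingers":0},{"wx":0,"wy":0,"wz":0,"dx":0,"dy":0,"dz":0,"fingers":0},{"wx":0,"wy":0,"wz":0,"dx":0,"dy":0,"dz":0,"fingers":0}]' 60 >/dev/null
python3 -c "
from st import *
st();p=np.array([437.3,58.5,77.]);ux=np.array([np.cos(-.293),np.sin(-.293)])
old=np.zeros(3)
for d in (5,10,15,20,25,30,35,40,45,50,55,60):
    t=np.radians(d);n=np.r_[183.5*(1-np.cos(t))*ux,183.5*np.sin(t)];print(d,np.round((n-old)/10,2),np.round(n,0));old=n"
```

```text
t 14.5 pos [435.2  59.2  76.8] z [-0.005  0.002 -1.   ] yaw_y deg -16.8 q [ 0.13  0.29 -0.43  0.86  0.    2.  ] F [-5.3  2.7  3.4] w 0.115 ff 58.5
5 [ 0.07 -0.02  1.6 ] [ 1. -0. 16.]
10 [ 0.2  -0.06  1.59] [ 3. -1. 32.]
15 [ 0.33 -0.1   1.56] [ 6. -2. 47.]
20 [ 0.46 -0.14  1.53] [11. -3. 63.]
25 [ 0.59 -0.18  1.48] [16. -5. 78.]
30 [ 0.71 -0.21  1.42] [24. -7. 92.]
35 [ 0.82 -0.25  1.35] [ 32. -10. 105.]
40 [ 0.93 -0.28  1.27] [ 41. -12. 118.]
45 [ 1.04 -0.31  1.18] [ 51. -16. 130.]
50 [ 1.13 -0.34  1.08] [ 63. -19. 141.]
55 [ 1.22 -0.37  0.97] [ 75. -23. 150.]
60 [ 1.29 -0.39  0.86] [ 88. -26. 159.]
```

```bash
python3 -m pendant '[{"wx":0,"wy":0,"wz":0,"dx":-0.17,"dy":0.05,"dz":0,"fingers":0},{"wx":0,"wy":0,"wz":0,"dx":0.02,"dy":0,"dz":0.8,"fingers":0},{"wx":0,"wy":0,"wz":0,"dx":0.05,"dy":-0.02,"dz":0.8,"fingers":0},{"wx":0,"wy":0,"wz":0,"dx":0.1,"dy":-0.03,"dz":0.8,"fingers":0},{"wx":0,"wy":0,"wz":0,"dx":0.1,"dy":-0.03,"dz":0.8,"fingers":0},{"wx":0,"wy":0,"wz":0,"dx":0.16,"dy":-0.05,"dz":0.78,"fingers":0},{"wx":0,"wy":0,"wz":0,"dx":0.17,"dy":-0.05,"dz":0.78,"fingers":0},{"wx":0,"wy":0,"wz":0,"dx":0,"dy":0,"dz":0,"fingers":0}]' 60 >/dev/null
python3 -c "
from st import *
st()"
```

```text
t 15.5 pos [440.8  57.5 125.2] z [-0.002  0.001 -1.   ] yaw_y deg -16.8 q [ 0.13  0.23 -0.35  0.99  0.    1.99] F [-5.8  3.8 -0.9] w 0.113 ff 58.5
```

```bash
cat > bar.py <<'E'
from st import *
def chk():
    s=snapshot("scene");st();p=readout.get_state()["eef_pos"]
    print("proj tcp",proj(s,p).round(1),"shutbar",proj(s,(437,58.5,73)).round(1))
    for n in("bar","lid"): print(n,[(np.round(x["position"],1),round(x["p"],2)) for x in spotter.find_in(s,n)[:2]])
    cv2.imwrite("pics/last.png",s["image"])
    a=cv2.imread("pics/a.png").astype(int);d=np.abs(a-s["image"]).max(2)>60
    # brightness of lid: BR region lid top, and front wall blue
    h=cv2.cvtColor(s["image"],cv2.COLOR_BGR2HSV);w=(h[...,1]<40)&(h[...,2]>200);rr,cc=np.nonzero(w[150:230,195:275]);print("white",len(rr),rr.min()+150,rr.max()+150,cc.min()+195,cc.max()+195)
    # expected free front-right lid corner at angle th
    ux=np.array([np.cos(-.293),np.sin(-.293)]);uy=np.array([-ux[1],ux[0]]);C=np.array([560,68.4])
    th=np.arcsin(np.clip((p[2]-77)/183.5,-1,1));print("deg",round(np.degrees(th),1))
    for t in(0,th):
        q=C+ux*(68.5-137*np.cos(t))-uy*100;print("corner",proj(s,np.r_[q,76+137*np.sin(t)]).round(1))
E
python3 -c "
from bar import *
chk()"
```

```text
t 15.55 pos [440.7  57.5 125.1] z [-0.002  0.001 -1.   ] yaw_y deg -16.8 q [ 0.13  0.23 -0.35  0.99  0.    1.99] F [-6.3  4.5 -0.6] w 0.113 ff 58.5
proj tcp [201.3 221.7] shutbar [214.6 221.7]
bar [(array([194.7, 241.1]), 0.6)]
lid [(array([200.7, 243. ]), 0.97)]
white 791 151 206 195 268
deg 15.2
corner [214.3 242.3]
corner [204.9 243. ]
```

```bash
python3 -m pendant '[{"wx":0,"wy":0,"wz":0,"dx":0.15,"dy":-0.03,"dz":0.77,"fingers":0},{"wx":0,"wy":0,"wz":0,"dx":0.22,"dy":-0.06,"dz":0.76,"fingers":0},{"wx":0,"wy":0,"wz":0,"dx":0.29,"dy":-0.09,"dz":0.74,"fingers":0},{"wx":0,"wy":0,"wz":0,"dx":0.3,"dy":-0.09,"dz":0.74,"fingers":0},{"wx":0,"wy":0,"wz":0,"dx":0.35,"dy":-0.1,"dz":0.71,"fingers":0},{"wx":0,"wy":0,"wz":0,"dx":0.36,"dy":-0.11,"dz":0.71,"fingers":0},{"wx":0,"wy":0,"wz":0,"dx":0,"dy":0,"dz":0,"fingers":0}]' 60 >/dev/null
python3 -c "
from bar import *
chk()"
```

```text
t 16.57 pos [457.2  52.4 169.7] z [-0.003  0.    -1.   ] yaw_y deg -16.8 q [ 0.11  0.22 -0.24  1.11  0.    1.98] F [-7.9  1.9  1.4] w 0.113 ff 58.6
proj tcp [188.1 224.8] shutbar [214.6 221.7]
bar []
lid [(array([191. , 243.2]), 0.79)]
white 568 151 206 195 268
deg 30.3
corner [214.3 242.3]
corner [195.  245.6]
```

```bash
python3 -m pendant '[{"wx":0,"wy":0,"wz":0,"dx":0.32,"dy":-0.12,"dz":0.69,"fingers":0},{"wx":0,"wy":0,"wz":0,"dx":0.38,"dy":-0.12,"dz":0.69,"fingers":0},{"wx":0,"wy":0,"wz":0,"dx":0.46,"dy":-0.14,"dz":0.64,"fingers":0},{"wx":0,"wy":0,"wz":0,"dx":0.47,"dy":-0.14,"dz":0.64,"fingers":0},{"wx":0,"wy":0,"wz":0,"dx":0.52,"dy":-0.15,"dz":0.6,"fingers":0},{"wx":0,"wy":0,"wz":0,"dx":0.52,"dy":-0.16,"dz":0.6,"fingers":0},{"wx":0,"wy":0,"wz":0,"dx":0,"dy":0,"dz":0,"fingers":0}]' 60 >/dev/null
python3 -c "
from bar import *
chk()"
```

```text
t 17.6 pos [483.9  44.  209. ] z [-0.002  0.    -1.   ] yaw_y deg -16.8 q [ 0.09  0.24 -0.11  1.23  0.    1.95] F [-10.1   2.9   5.5] w 0.114 ff 58.9
proj tcp [175.  230.3] shutbar [214.6 221.7]
bar [(array([182.8, 240. ]), 0.5)]
lid [(array([182.9, 239.6]), 0.69)]
white 402 151 206 195 266
deg 46.0
corner [214.3 242.3]
corner [185.  250.2]
```

```bash
python3 -m pendant '[{"wx":0,"wy":0,"wz":0,"dx":0.4,"dy":-0.12,"dz":0.6,"fingers":0},{"wx":0,"wy":0,"wz":0,"dx":0.5,"dy":-0.16,"dz":0.53,"fingers":0},{"wx":0,"wy":0,"wz":0,"dx":0.58,"dy":-0.17,"dz":0.46,"fingers":0},{"wx":0,"wy":0,"wz":0,"dx":0.58,"dy":-0.17,"dz":0.46,"fingers":0},{"wx":0,"wy":0,"wz":0,"dx":0.6,"dy":-0.18,"dz":0.38,"fingers":0},{"wx":0,"wy":0,"wz":0,"dx":0.6,"dy":-0.18,"dz":0.37,"fingers":0},{"wx":0,"wy":0,"wz":0,"dx":0,"dy":0,"dz":0,"fingers":0}]' 60 >/dev/null
python3 -c "
from bar import *
chk()
s=snapshot('scene');h=cv2.cvtColor(s['image'],cv2.COLOR_BGR2HSV);
for n in('top',):
  b=snapshot(n);print([(np.round(x['position'],1),round(x['p'],2)) for x in spotter.find_in(b,'lid')[:2]])
for n in('cup','key','tin'): print(n,[(np.round(x['position'],1),round(x['p'],2)) for x in spotter.find_in(s,n)[:2]])
# ascii mask of lid region
g=cv2.cvtColor(s['image'],cv2.COLOR_BGR2GRAY)[160:225,205:275]
H=h[160:225,205:275]
for r in range(0,65,2): print(r+160,''.join('B' if 100<H[r,c,0]<130 and H[r,c,1]>120 else '#' if g[r,c]>200 else '+' if g[r,c]>120 else '.' if g[r,c]>50 else ' ' for c in range(70)))"
```

```text
t 18.62 pos [516.8  33.8 238.4] z [-0.    -0.001 -1.   ] yaw_y deg -16.8 q [ 0.07  0.28  0.03  1.32 -0.    1.93] F [-13.1   1.5  12.1] w 0.108 ff 59.2
proj tcp [163.9 237.4] shutbar [214.6 221.7]
bar [(array([177.5, 241.7]), 0.78)]
lid [(array([179.6, 243.5]), 0.94)]
white 501 151 211 195 254
deg 61.6
corner [214.3 242.3]
corner [176.2 256.2]
[(array([172.8, 233.3]), 0.7)]
cup [(array([206.6, 171.3]), 0.53)]
key [(array([195.5, 170.4]), 0.47)]
tin [(array([177.9, 239.3]), 0.68), (array([255.4, 318.1]), 0.61)]
160 ###########++++############         .........                         
162 #############.+++++####. ...   .+.  ...................               
164 ############+++.+++++###B      .+.  .......................           
166 ++++++++++++++..++++++#+++..   ..+  .......................           
168 ##############+......++####+.   .+       ..................           
170 +++##############..+++...++##..++....      ..........   ..............
172 ++########++++###+..+++++++...++##++......+................+.    .....
174 +++++############++++++++++++++...++++++................
[... 1189 characters left out ...]
BBBBBBBBBBBBBBBBB........
208 ............BBBBBBBBBBBBBBBB+#+ ..+++......BBBBBBBBBBBBBBBBBBB........
210 ............BBBBBBBBBBBBBBBBB+###......++..BBBBBBBBBBBBBBBBBBB........
212 ............BBBBBBBBBBBBBBBBBBBB.++++++++.BBBBBBBBBBBBBBBBBBBB........
214 .............BBBBBBBBBBBBBBBBBBBBBBB...BBBBBBBBBBBBBBBBBBBBBBB........
216 ............. BBBBBBBBBBBBBBBBBBBBBBBBBBBBBBBBBBBBBBBBBBBBBBBB .......
218 ........... ... ..BBBBBBBBBBBBBBBBBBBBBBBBBBBBBBBBBBBBBBBB      ......
220 ....... ....+++...   BBBBBBBBBBBBBBBBBBBBBBBBBBBBBBBBBB     ..........
222 ......+++++.+++++.++..   BBBBBBBBBBBBBBBBBBBBBBBBBBB  ................
224 ............+..+.........   BBBBBBBBBBBBBBBBBBBB   ............+++....
```

```bash
python3 -c "
from bar import *
s=snapshot('scene');b=snapshot('top');st();print(readout.get_state()['moment'])
ux=np.array([np.cos(-.293),np.sin(-.293)]);uy=np.array([-ux[1],ux[0]]);C=np.array([560,68.4])
P=lambda x,y,z:np.r_[C+ux*x+uy*y,z]
for d in (50,55,60,65,70):
  t=np.radians(d);L=lambda r,y,n=0:P(68.5-r*np.cos(t)-n*np.sin(t),y,73+r*np.sin(t)-n*np.cos(t)*-1)
  print(d,'FR',proj(s,L(137,-100)).round(0),'FL',proj(s,L(137,100)).round(0),'barR',proj(s,L(183.5,-90)).round(0),'top FR',proj(b,L(137,-100)).round(1),'FL',proj(b,L(137,100)).round(1),'bar',proj(b,L(183.5,-45)).round(1),'barR',proj(b,L(183.5,-90)).round(1))
def show(im,r0,r1,c0,c1,st_=1):
  h=cv2.cvtColor(im,cv2.COLOR_BGR2HSV);g=h[...,2]
  for r in range(r0,r1,st_): print(r,''.join('B' if 100<h[r,c,0]<130 and h[r,c,1]>120 else '%x'%(g[r,c]//16) for c in range(c0,c1)))
show(s['image'],150,192,222,268,2)
print('top');show(b['image'],160,206,200,275)
"
```

```text
t 19.12 pos [516.8  33.8 238.4] z [-0.    -0.001 -1.   ] yaw_y deg -16.8 q [ 0.07  0.28  0.03  1.32 -0.    1.93] F [-12.5   1.   11.8] w 0.111 ff 59.1
[ 0.30014752  2.6871893  -0.12149388]
50 FR [183. 252.] FL [166. 213.] barR [176. 243.] top FR [198.5 261.1] FL [182.1 204.5] bar [202.3 242.4] barR [206.1 255.5]
55 FR [181. 254.] FL [163. 215.] barR [172. 246.] top FR [195.7 261.9] FL [179.3 205. ] bar [198.5 243.3] barR [202.3 256.6]
60 FR [178. 256.] FL [161. 217.] barR [169. 248.] top FR [192.8 262.7] FL [176.3 205.5] bar [194.4 244.4] barR [198.3 257.7]
65 FR [175. 258.] FL [159. 219.] barR [165. 251.] top FR [189.6 263.6] FL [173.1 206.2] bar [190.1 245.5] barR [194.  258.8]
70 FR [173. 260.] FL [157. 221.] barR [162. 254.] top FR [186.4 264.5] FL [169.8 206.9] bar [185.6 246.7] barR [189.5 260.1]
150 3432223522222222222222212221111111111111111111
152 1232222222222222212221222211111111111111111111
154 1132222222222222222221222111111111111111111111
156 7664112222222222222222111111111111111111111111
158 66afe21122222222222211111111111111111111111111
160 fffffffffe11221221256577766
[... 3768 characters left out ...]
efedeeecdeffffffffffffffffffffeeeeedeeed9644BBB4222222222223
198 5444444457abaacefedeeecdeffffffffffffffffffffeeeeedeefd954BBBB3222222222223
199 4444444469cddcdefedeeecdeffffffffffffffffffffeeeeeddefd943BBBB3222222222223
200 444445457beeeeeefedeeeddeffffffffffffffffffffeeeeeeeefd953BBBB3222222222223
201 444555558cefeedefecdeeddefffffffffffffffffffeeeeffeeefd953BBBB2222222222223
202 44455556adefeddeeecdeedceeffeeeeeeeeeffeeeeeeeeeffedefd954BBB32233222222233
203 44455557befeecceeecdefedeeeeeeeffffffffffffffeeeffeeefd954BBB32223332222224
204 44455558cefedbceeedeffeeefffffffffffffffffffffefffedeed954BBB32333333322233
205 4444456adefedbceeedeefeeffffffffffffffffffffffefffedeeda64BB322323223332233
```

```bash
python3 -m pendant '[{"wx":0,"wy":0,"wz":0,"dx":0.1,"dy":-0.03,"dz":0.1,"fingers":0},{"wx":0,"wy":0,"wz":0,"dx":0.15,"dy":-0.05,"dz":0.1,"fingers":0},{"wx":0,"wy":0,"wz":0,"dx":0.15,"dy":-0.05,"dz":0.1,"fingers":0},{"wx":0,"wy":0,"wz":0,"dx":0.1,"dy":-0.03,"dz":0.1,"fingers":0},{"wx":0,"wy":0,"wz":0,"dx":0,"dy":0,"dz":0,"fingers":0}]' 70
cat > fit.py <<'E'
from bar import *
s=snapshot('scene');b=snapshot('top');st();print(readout.get_state()['moment'])
for im,r0,r1,c0,c1 in((s['image'],168,190,236,268),(b['image'],172,200,200,212),(b['image'],184,200,250,272)):
  g=cv2.cvtColor(im,cv2.COLOR_BGR2HSV)
  print('--',c0)
  for r in range(r0,r1,2): print(r,''.join('%x'%(g[r,c,2]//16) for c in range(c0,c1)))
E
python3 fit.py
```

```text
time: 19.75
eef_pos: [521.6, 32.3, 241.6]
tcp_rot: [-2.522, -1.873, 0.002]
ft_force: [-10.1, 1.2, 7.9]
gripper_width: 0.106
finger_force: 69.5
t 19.85 pos [521.6  32.3 241.5] z [-0.001 -0.001 -1.   ] yaw_y deg -16.8 q [ 0.06  0.29  0.05  1.33 -0.    1.93] F [-11.2   1.3   8.5] w 0.107 ff 69.5
[ 0.4032212   2.61238126 -0.13843252]
-- 236
168 65776411111125666666666333332211
170 cff85655541256555555661223344455
172 789aaa88666667656666666666678711
174 87777788acc965776655666666666666
176 8888887777789a867976665555555556
178 88887788887777778bed866665666666
180 88888887778888777778a96666655555
182 88888888888878888887889566555555
184 88877888888887888788889975555556
186 66788887888888878888877897557dff
188 5566667788888888888878888a7678ad
-- 200
172 44444457abbb
174 4555568aaaaa
176 44457acccbba
178 44445689abcb
180 444444445579
182 55555444579a
184 444444445689
186 444444445544
188 444555555435
190 455554566447
192 555555664469
194 45555566458a
196 555554566678
198 44444444579a
-- 250
184 cdefeb8788888888742222
186 ddefec8788887777532222
188 ddefeb7777778876422222
190 eeefea7666677764222222
192 eeefeb8667888753222222
194 edeeeb7555667642222222
196 edeeec8544444322222222
198 ecdeed9444443222222222
```

```bash
python3 -m pendant '[{"wx":0,"wy":0,"wz":0,"dx":0.1,"dy":-0.03,"dz":0.05,"fingers":0},{"wx":0,"wy":0,"wz":0,"dx":0.1,"dy":-0.03,"dz":0.05,"fingers":0},{"wx":0,"wy":0,"wz":0,"dx":0,"dy":0,"dz":0,"fingers":0},{"wx":0,"wy":0,"wz":0,"dx":0,"dy":0,"dz":0,"fingers":0},{"wx":0,"wy":0,"wz":0,"dx":0,"dy":0,"dz":0,"fingers":0},{"wx":0,"wy":0,"wz":0,"dx":0,"dy":0,"dz":0,"fingers":0},{"wx":0,"wy":0,"wz":0,"dx":0,"dy":0,"dz":0,"fingers":0},{"wx":0,"wy":0,"wz":0,"dx":0,"dy":0,"dz":0,"fingers":0}]' 70 >/dev/null
python3 fit.py; python3 -c "
from st import *
s=snapshot('scene')
for n in('cup','key','key_grip','bar'): print(n,[(np.round(x['position'],1),round(x['p'],2)) for x in spotter.find_in(s,n)[:2]])"
```

```text
t 20.95 pos [523.2  31.7 242.5] z [-0.002 -0.    -1.   ] yaw_y deg -16.8 q [ 0.06  0.29  0.06  1.34 -0.    1.92] F [-10.5   1.8   8.7] w 0.107 ff 69.7
[ 0.41529167  2.85758021 -0.11267604]
-- 236
168 78775641111113666666666333432211
170 bfff6555566457555555661223344455
172 77899a9a766557766666666666678711
174 887777788bcca6676656666666666666
176 88888887777789b87a96665555555556
178 888888888878777778bdb66666656666
180 88888887878888877778997666555556
182 88888888888888888888789766555556
184 88888888888888888888888975555557
186 677888888788888788888788a8557dff
188 556666778888888888888888899678ad
-- 200
172 44443458abbb
174 4444568aaaaa
176 444469bcccbb
178 4444456899aa
180 444444444578
182 5555544469bc
184 444444445688
186 444445445544
188 444455556435
190 455444566447
192 554555664469
194 55555565457a
196 555544566678
198 54444444579a
-- 250
184 edefeb8778888887642222
186 edefeb8777877777532222
188 eeefeb8767777776422222
190 edeeeb9766677764322222
192 edeeeda767888753222222
194 ecdeeeb745556532222222
196 eddefd9544443222222222
198 eddeed9434443222222222
cup [(array([184.3, 162.8]), 0.74)]
key [(array([194.6, 170. ]), 0.61)]
key_grip [(array([194.4, 169.7]), 0.57)]
bar []
```

```bash
python3 -c "
from cell import order
print(order.close_job())"
```

```text
the job is handed in; nothing more can be done
None
```

I handed the job in at about 21 s of robot time. The key was turned to its stop, lifted out with the lid shut, and stood in the upright cup, where it leans slightly. The lid is held by the bar at about 60 degrees. That angle comes from the arm's pose and numeric image checks, because my 10 picture views were used up. The bar has slipped about 10 mm towards the fingertips but was holding steady at a 70 N grip. The tin, tape and pliers were never approached, though I took no final picture of them.

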